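# Load and close the lamination press

## Robot

A 6-joint arm with a two-finger parallel gripper is mounted at the origin on the work surface. World frame = base frame: x ahead of the robot, y to its left, z up, the work surface at z = 0. Lengths are in m, angles in rad, forces in N, time in s.
With the tool pointing down it reaches from about 0.25 to 0.775 m from the base axis. Payload 4 kg.
Tool frame: the origin (TCP) lies midway between the tips of the shut fingers; the grasp point (between the pads) lies 19 mm behind it (robot.hold_point_z is the distance from the TCP to the grasp point, in m); z points along the fingers, y is the line along which they close (so a half turn about z gives the same grasp; the last joint's range is limited). The gripper opens to 94 mm and grips with 3 to 60 N. Pads are 16 mm wide; open, the fingers measure 119 mm over their backs; the gripper's body (75 mm by 177 mm) begins 78 mm behind the grasp point.
Start: joints at [-1.405, 0.087, 1.371, -0, 1.684, -0.103], TCP at [0.146, -0.53, 0.206] pointing down, gripper open.
Joint ranges: [-3.1, 3.1], [-0.76, 2.03], [0.27, 2.55], [-1.08, 4.22], [0.17, 2.65], [-2.57, 2.57]. Speed limits (rad/s): [2.79, 2.79, 3.14, 3.14, 3.14, 3.14].

## Interface

Orientations are given as [roll, pitch, yaw] about the fixed x, y, z axes, in that order (R = Rz(yaw) Ry(pitch) Rx(roll)).
In Python, from bench import readout, imaging, robot gives the robot as it stands.
- The arm moves only by the tool carry_out, never from a script. Its argument "motion" is text: rows parted by semicolons, each of 7 numbers parted by spaces: the shift along the tool's x, y, z each as a share of 200 mm, from -1 to 1, then the turn, a rotation vector about the tool's x, y, z each as a share of 120 degrees, from -1 to 1, then the opening, from 0 (shut) to 1 (fully open). A call has 1 to 12 rows; each row shifts and turns the commanded pose from where the row before left it, along the tool's axes as they then stand; what a row does not reach is not made up. A row lasts 1/8 s, in which the tool goes at most 62.5 mm and 10.7 degrees, less where a joint would pass 70% of its speed; a pose out of reach is approached as far as the arm can. A call with a number of a shift or a turn outside -1 to 1 is refused whole. A call with a gripper value outside its range is refused whole. The fingers move at their own pace and stop on an object; the grip force is fixed at half the most. Time passes only in rows, so rows that do not move let the fingers close. It gives the time, the measured TCP pose, the force, the opening and the grip force at its end, in the units of the state.
- readout.get_obs(): the state, without advancing time (a new reading comes with each control period).
- imaging.snapshot(name): name is "side" or "top"; returns a dict with "pixels" (420x560x3 uint8, red, green, blue), "fx", "fy", "cx", "cy" (pixels), "R" (3x3) and "t" (3): a world point X has camera coordinates R X + t. Camera axes: x right, y down, z forward; pixel columns grow to the right and rows downward; lengths in m; the calibration is good to about 2 mm. A picture is of the moment at which its call begins. There is no depth.
- robot.close_job(): hands the job in; it is judged then, once.
The state is a dict: "time": time; "joint_positions": joint angles; "qvel": joint speeds; "joint_torque": joint torques, N m; "tool_pos": TCP position; "ee_rot": TCP orientation; "wrist_force": force on the tool from outside, world axes, zero at the start; "wrist_torque": the same for the moment, N m; "width": finger opening in m; "finger_force": force on a finger pad.
Only numpy, scipy, OpenCV 4.12 (cv2) and the standard library are available. Lean on these libraries where they do the work, as an engineer would, in place of code of your own. Each camera call takes 0.05 s, during which the arm holds its last target. There are 200 camera calls.

## Task

Glue-up in the workshop press: thread every plywood lamination laid out on the bench (the pieces with two round holes, not the plain offcut) over the two pins of the press tray, put the aluminium pressure plate over the pins on top of them, slide the loaded tray fully home into the press and screw the foot down snugly on the stack. The press has been left screwed right down, too low for the stack, and nobody remembers which way its spindle is threaded, so find out by trying both ways; leave the other things on the bench where they are.

Things in the scene. Friction and masses are not known exactly. Their poses are not given: they have to be found in the camera images.
- press: Fixed grey steel bench press. Origin on the bench under the spindle axis, z up, +x: the way the tray slides in. Bed plate 10 mm thick, x -315 to 70 mm, y +-125 mm; x below -110 mm is the open apron where the tray is loaded. Columns 22 mm thick at x 0, y +-110 mm; crosshead 50 mm in x, 260 mm in y, 70 to 94 mm above the bench (column nuts to 112 mm).
- mouth (a point): Start of the straight guide slot, on the bed: press x = -75 mm, y = 0. From here to x = +50 mm two rails leave 165 mm for the 160 mm wide tray, their lips reaching over its side edges (2 mm free above it). In front of it flares widen to about 189 mm at x = -112 mm.
- home (a point): Where the tray's origin is when its rear edge meets the back stop: on the bed, press x = +1.5 mm, y = 0, 10 mm above the bench.
- ram: The press foot: dark steel disc 42 mm across, 8 mm thick, hanging from the spindle under the crosshead; goes straight up and down. Origin: centre of its underside. Lowest: 40 mm above the bench (two laminations and pressure plate on tray and bed reach 42 mm; each more adds 6 mm). It can rise 18 mm, moving 20 mm per turn of the spindle (3.18 mm per rad).
- spindle: Upright spindle with a black wing handle: bar 76 mm long, 14 mm thick, 32 mm tall, rising with the foot. Origin on its axis at the foot's underside; x axis along the wing (a half turn looks the same). 5.9 rad of turn between end stops; starts within 0.3 rad of the lower one. Opening direction not marked. Turns freely at 0.12 N m, hard against a stop or the stack; stays where left.
- wing (a point): Grip point of the wing handle, on the spindle axis, 12 mm below the wing's top: the place to grip, across the 14 mm thickness. With the foot at its lowest it is 145 mm above the bench, 51 mm above the crosshead.
- tray: Loose aluminium tray, 0.6 kg: plate 90 mm (x) by 160 mm (y), 8 mm thick; origin: centre of its underside. Two 9 mm pins at x 0, y +-45 mm stand 41 mm above its upper face, the top 9 mm tapering to 4 mm. Its front tongue, 40 mm wide, to x = -129 mm, carries a black upright grip centred at x = -100 mm: 44 mm long in x, 12 mm thick in y, top 41 mm above the underside. Starts empty on the apron.
- ply1: Laser-cut plywood lamination, 56 mm (x) by 130 mm (y), 6 mm thick, about 30 g, with two round 13 mm holes at y = +-45 mm and a slot 23 by 37 mm in the middle. Origin: centre of its underside. Lies flat on the bench, or is absent. All are alike, and either end may go first.
- ply2: Laser-cut plywood lamination, 56 mm (x) by 130 mm (y), 6 mm thick, about 30 g, with two round 13 mm holes at y = +-45 mm and a slot 23 by 37 mm in the middle. Origin: centre of its underside. Lies flat on the bench, or is absent. All are alike, and either end may go first.
- ply3: Laser-cut plywood lamination, 56 mm (x) by 130 mm (y), 6 mm thick, about 30 g, with two round 13 mm holes at y = +-45 mm and a slot 23 by 37 mm in the middle. Origin: centre of its underside. Lies flat on the bench, or is absent. All are alike, and either end may go first.
- ply4: Laser-cut plywood lamination, 56 mm (x) by 130 mm (y), 6 mm thick, about 30 g, with two round 13 mm holes at y = +-45 mm and a slot 23 by 37 mm in the middle. Origin: centre of its underside. Lies flat on the bench, or is absent. All are alike, and either end may go first.
- caul: Aluminium pressure plate, 56 mm (x) by 130 mm (y), 12 mm thick, 0.2 kg, with the same two 13 mm holes at y = +-45 mm and no slot. Origin: centre of its underside. Lies flat on the bench.
- offcut: Plain plywood offcut, 50 by 115 by 6 mm, without holes, lying among the laminations. Not wanted.
- tape: Roll of paper tape, 90 mm across, 24 mm tall, lying flat. Leave alone.
Things that resemble listed ones, but are neither listed nor needed, are in the scene too. Leave any orange or pink look-alike of the caul alone.

How it is judged:
By the outcome, as a careful person would: the job done as asked, in the order asked, and still so for the second after the job is handed in, with the robot touching nothing.
Of ply1, ply2, ply3, ply4 only 2 to 4 are there at a start; the rules pass over those that are not, and their reading is None.
At some moment in a run one of ply1, ply2, ply3, ply4, caul may be knocked a few centimetres aside while the robot is not near it.
Once in a run the grip may slacken for a moment while it holds something.
It also fails if it takes over 210 s, if anything falls off the work surface, if the arm or the gripper's body presses on something with over 40 N, if the wrist force passes 120 N, or if a joint passes its speed limit or range.

## Working session

There is one attempt and no reset: what is moved stays moved. The work goes in short steps, Python scripts to look and compute and a tool call to move; the robot and the scene stay as the last step left them, time stands still between calls to the robot, and variables do not carry over. Pictures are saved under pics/ and viewed, at most 14 in all, crops included, and the job is handed in when it is done.

Besides the shell and the picture viewer there is one more tool, called as name(argument=value, ...) on one line, values as JSON. carry_out: Moves the arm, as the interface text tells. Its arguments: {"type":"object","properties":{"motion":{"type":"string"}},"required":["motion"]}

```bash
ls; mkdir -p pics; python3 - <<'E'
from bench import readout, imaging, robot
import cv2
o=readout.get_obs()
for k,v in o.items(): print(k,v)
print(robot.hold_point_z)
for n in("top","side"):
    s=imaging.snapshot(n); cv2.imwrite(f"pics/{n}0.png",cv2.cvtColor(s["pixels"],cv2.COLOR_RGB2BGR))
    print(n,s["fx"],s["fy"],s["cx"],s["cy"],s["R"],s["t"])
E
```

```text
pics
time 0.0
joint_positions [-1.40510098e+00  8.79477035e-02  1.37223803e+00  2.03864414e-05
  1.68357025e+00 -1.03092207e-01]
qvel [ 0.00032356 -0.00158658 -0.00125313 -0.00090813  0.00096114  0.00090445]
joint_torque [ 2.76819637e-04 -3.40180528e+01 -3.02424216e+01  7.18920864e-02
  3.29398981e-02 -1.69474511e-04]
tool_pos [ 0.14597722 -0.5297184   0.20431638]
ee_rot [-3.13944289e+00 -2.42782018e-04  2.68789569e-01]
wrist_force [-0.23904314  0.35658946 -0.32954229]
wrist_torque [ 0.01779713 -0.03133077 -0.01061996]
finger_force 0.0
width 0.09390139183834478
0.0188
top 438.6515362354075 438.6515362354075 275.1559323889717 208.75555907708937 [[ 0.00960458 -0.9999482   0.00336964]
 [-0.98691317 -0.01002172 -0.16094083]
 [ 0.16096626 -0.00177978 -0.9869583 ]] [-0.16759394  0.55253478  1.29401655]
side 503.0505107326526 503.0505107326526 290.2775530929614 205.48718304484458 [[-0.76037897 -0.649417    0.0090212 ]
 [-0.427855    0.49041332 -0.75923308]
 [ 0.48863476 -0.58116463 -0.65075629]] [0.30722879 0.40693983 1.06222492]
```

View pics/top0.png

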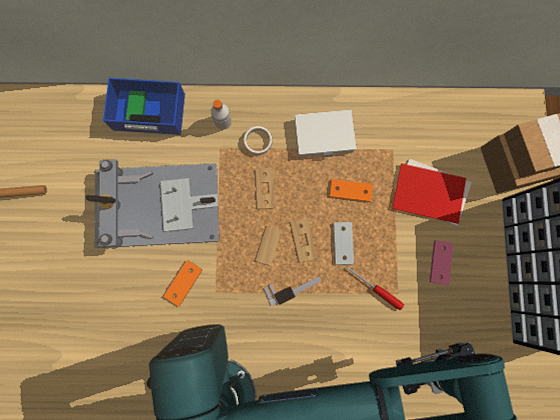

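View pics/side0.png

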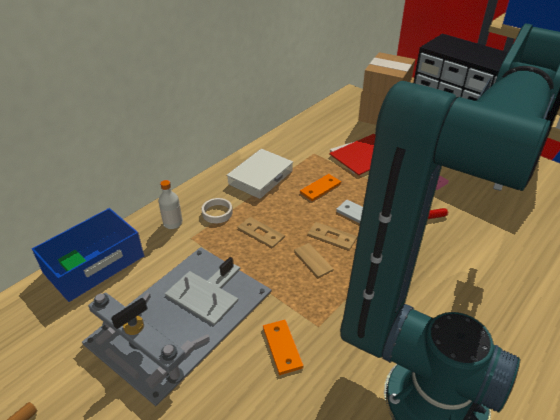

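The top view (image right is world −y, up is +x) shows the press on the left around (105,200), with the tray on the apron at (176,205). Two holed plies lie at (264,188) and (304,241), the plain offcut at (268,243) and the silver caul at (343,243). I'll zoom in to measure.

```bash
cat > h.py <<'E'
import numpy as np, cv2
from scipy.spatial.transform import Rotation as Ro
from bench import readout, imaging, robot
def snap(n,name=None):
    s=imaging.snapshot(n)
    if name: cv2.imwrite(f"pics/{name}.png",cv2.cvtColor(s["pixels"],cv2.COLOR_RGB2BGR))
    return s
def crop(s,name,x0,y0,x1,y1,k):
    im=cv2.cvtColor(s["pixels"],cv2.COLOR_RGB2BGR)[y0:y1,x0:x1]
    cv2.imwrite(f"pics/{name}.png",cv2.resize(im,None,fx=k,fy=k,interpolation=cv2.INTER_CUBIC))
def w(s,u,v,z):
    d=s["R"].T@np.array([(u-s["cx"])/s["fx"],(v-s["cy"])/s["fy"],1]); c=-s["R"].T@s["t"]
    return c+d*(z-c[2])/d[2]
def px(s,X):
    q=s["R"]@np.array(X)+s["t"]; return np.array([s["cx"]+s["fx"]*q[0]/q[2],s["cy"]+s["fy"]*q[1]/q[2]])
def go(x,y,z,yaw):
    "shift in present tool axes (share of 200mm), then turn about tool z (share of 120deg)"
    o=readout.get_obs(); R=Ro.from_euler('xyz',o["ee_rot"])
    d=R.inv().apply(np.array([x,y,z])-o["tool_pos"])/0.2
    Rt=Ro.from_euler('xyz',[np.pi,0,yaw]); rv=(R.inv()*Rt).as_rotvec()/np.radians(120)
    print("shift",d.round(3),"turn",rv.round(3))
def st():
    o=readout.get_obs(); print(round(o["time"],2),o["tool_pos"].round(4),o["ee_rot"].round(3),"F",o["wrist_force"].round(1),"M",o["wrist_torque"].round(2),"w",round(o["width"],4),"ff",round(o["finger_force"],1),"j6",o["joint_positions"][5].round(2))
E
python3 - <<'E'
from h import *
s=snap("top")
crop(s,"c1",80,145,400,310,2.5)
crop(s,"c2",85,150,225,260,5)
E
```

```text
(no output)
```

View pics/c1.png

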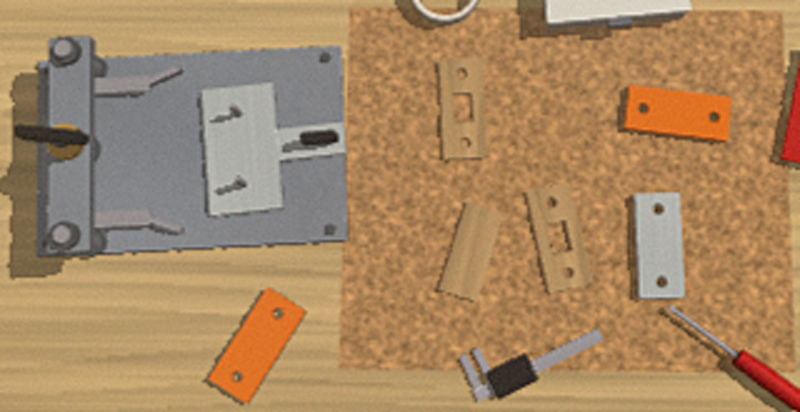

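View pics/c2.png

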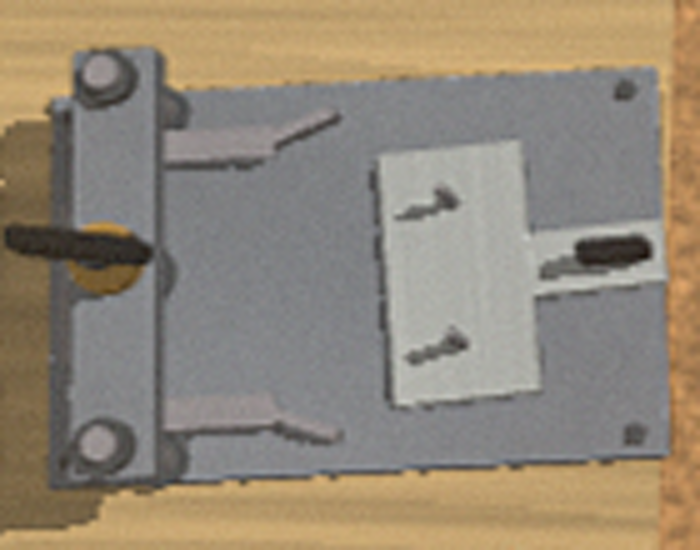

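The zoomed crops show ply A's holes at crop (462,72) and (466,143), ply B's at (552,201) and (568,272), and the caul's at (658,209) and (662,283). The tray plate's corners in c2 are (378,157), (522,142), (540,388) and (393,406), and the wing lies along (10,238)–(150,252).

```bash
cat > m.py <<'E'
from h import *
s=snap("top")
a=lambda x,y:((x+.5)/2.5-.5+80,(y+.5)/2.5-.5+145)
b=lambda x,y:((x+.5)/5-.5+85,(y+.5)/5-.5+150)
for n,p,q,z in [("A",(462,72),(466,143),.006),("B",(552,201),(568,272),.006),("C",(658,209),(662,283),.012)]:
    P=w(s,*a(*p),z);Q=w(s,*a(*q),z);d=P-Q
    print(n,((P+Q)/2).round(4),np.linalg.norm(d).round(4),"yaw of y axis",np.arctan2(d[1],d[0]).round(3))
def fit(loc,wor):
    l=np.array(loc)[:,:2];W=np.array(wor)[:,:2];lc=l.mean(0);wc=W.mean(0)
    H=(l-lc).T@(W-wc);th=np.arctan2(H[0,1]-H[1,0],H[0,0]+H[1,1]);c,si=np.cos(th),np.sin(th);R=np.array([[c,-si],[si,c]])
    o=wc-R@lc;r=(R@l.T).T+o-W;return o,th,(r*1000).round(1)
print("cam",(-s["R"].T@s["t"]).round(3))
tp=fit([(.045,-.08),(-.045,-.08),(-.045,.08),(.045,.08)][::1],[w(s,*b(*p),.018) for p in [(378,157),(522,142),(540,388),(393,406)]])
tp2=fit([(.045,.08),(-.045,.08),(-.045,-.08),(.045,-.08)],[w(s,*b(*p),.018) for p in [(378,157),(522,142),(540,388),(393,406)]])
print("tray",tp,"\n",tp2)
g=w(s,*b(613,247),.051);print("grip",g)
# press: bed front corners z .010, crosshead corners z .094
P=[(-.315,.125,.010),(-.315,-.125,.010),(-.025,.130,.094),(-.025,-.130,.094),(.025,-.13,.094)]
# image up is world +x; press x is world +y => press y is world -x (down)
u=[(655,68),(668,457),(161,47),(158,483),(72,470)]
P2=[(x,-y,z) for x,y,z in P]
print("press",fit(P2,[w(s,*b(*q),p[2]) for p,q in zip(P2,u)]))
for q in[(8,238),(152,252)]: print("wing end",w(s,*b(*q),.157))
E
python3 m.py
```

```text
A [ 0.628  -0.1303  0.006 ] 0.092 yaw of y axis 0.068
B [ 0.4655 -0.2518  0.006 ] 0.0904 yaw of y axis 0.221
C [ 0.4544 -0.3751  0.012 ] 0.0916 yaw of y axis 0.038
cam [ 0.339 -0.16   1.367]
tray (array([0.57039834, 0.1463761 ]), np.float64(1.6854125070751234), array([[ 1.4,  0.1],
       [ 1.1,  0.8],
       [-2.1,  0. ],
       [-0.3, -0.8]])) 
 (array([0.57039834, 0.1463761 ]), np.float64(-1.466332294835973), array([[ 11.3, -90.2],
       [ -8.7,  89.4],
       [-12.1,  90.3],
       [  9.4, -89.5]]))
grip [0.58121717 0.04531514 0.051     ]
press (array([0.56319066, 0.33225079]), np.float64(1.6292927088336027), array([[ 1.4, -3.9],
       [-0.2, -2.6],
       [ 2.3,  1.8],
       [ 3.2,  2.5],
       [-6.7,  2.1]]))
wing end [0.56333146 0.36781287 0.157     ]
wing end [0.55618549 0.28667615 0.157     ]
```

```bash
cat > ov.py <<'E'
from h import *
import sys
def ov(s,name,box,k,objs):
    x0,y0,x1,y1=box
    im=cv2.resize(cv2.cvtColor(s["pixels"],cv2.COLOR_RGB2BGR)[y0:y1,x0:x1],None,fx=k,fy=k,interpolation=cv2.INTER_CUBIC)
    for (o,th),loops,col in objs:
        for L in loops:
            c,si=np.cos(th),np.sin(th)
            pts=[(px(s,[o[0]+c*x-si*y,o[1]+si*x+c*y,z])+.5-[x0,y0])*k-.5 for x,y,z in L]
            cv2.polylines(im,[np.round(np.array(pts)*8).astype(np.int32)],False,col,1,cv2.LINE_AA,3)
    cv2.imwrite(f"pics/{name}.png",im)
def rect(a,b,c,d,z): return [(a,c,z),(b,c,z),(b,d,z),(a,d,z),(a,c,z)]
def circ(x,y,r,z): return [(x+r*np.cos(t),y+r*np.sin(t),z) for t in np.linspace(0,6.283,25)]
traym=[rect(-.045,.045,-.08,.08,.018),rect(-.122,-.078,-.006,.006,.051)]+[[(0,y,.018),(0,y,.059)] for y in(-.045,.045)]
pressm=[rect(-.315,.07,-.125,.125,.010),rect(-.025,.025,-.13,.13,.094),[(-.075,-.0825,.01),(.05,-.0825,.01)],[(-.075,.0825,.01),(.05,.0825,.01)]]
wingm=[rect(-.038,.038,-.007,.007,.157),rect(-.038,.038,-.007,.007,.125)]
plym=[rect(-.028,.028,-.065,.065,.006),circ(0,.045,.0065,.006),circ(0,-.045,.0065,.006)]
caulm=[rect(-.028,.028,-.065,.065,.012),circ(0,.045,.0065,.012),circ(0,-.045,.0065,.012)]
E
python3 - <<'E'
from ov import *
p=np.pi/2
O=[(((.5704,.1464),1.685),traym,(0,0,255)),(((.5632,.3323),1.64),pressm,(0,255,0)),(((.5632,.331),1.48),wingm,(255,255,0)),
(((.628,-.1303),.068-p),plym,(0,0,255)),(((.4655,-.2518),.221-p),plym,(0,0,255)),(((.4544,-.3751),.038-p),caulm,(0,255,0))]
ov(snap("side"),"o1",(75,190,375,400),2.66,O)
ov(snap("top"),"o2",(85,145,365,270),2.85,O)
E
```

```text
(no output)
```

View pics/o1.png

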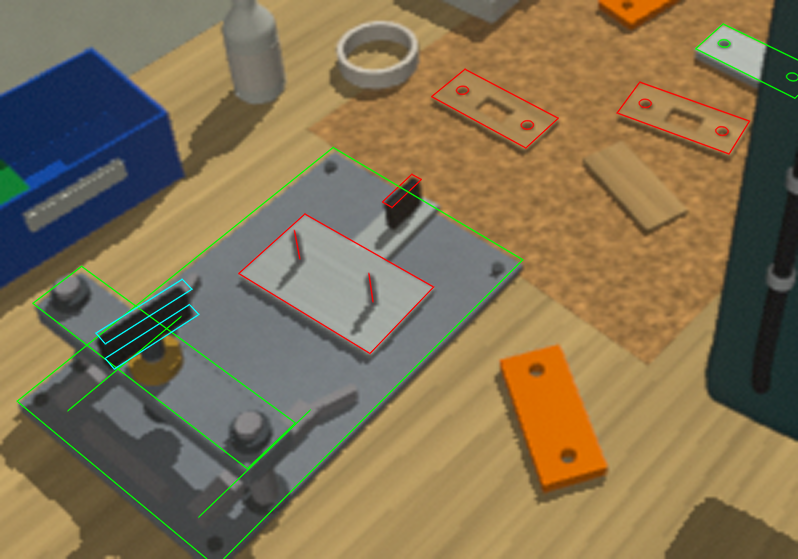

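View pics/o2.png

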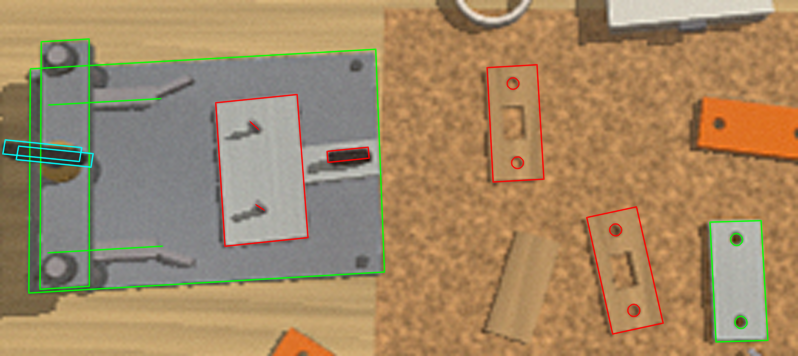

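The outlines fit in both views: tray and pins, press, wing, both plies and the caul. I'll take ply B first.

```bash
python3 -c "
from h import *
go(.4655,-.2518,.06,.221);st()"
```

```text
shift [ 1.91  -0.917  0.726] turn [-0.    -0.     0.023]
0.3 [ 0.146  -0.5301  0.2051] [-3.141 -0.     0.269] F [ 0.4  0.4 -0.2] M [-0.03 -0.03  0.01] w 0.0938 ff 0.0 j6 -0.1
```

carry_out(motion="0.212 -0.102 0.08 0 0 0 0.8;0.212 -0.102 0.08 0 0 0 0.8;0.212 -0.102 0.08 0 0 0 0.8;0.212 -0.102 0.08 0 0 0 0.8;0.212 -0.102 0.08 0 0 0 0.8;0.212 -0.102 0.08 0 0 0 0.8;0.212 -0.102 0.08 0 0 0 0.8;0.212 -0.102 0.08 0 0 0 0.8;0.212 -0.102 0.08 0 0 0 0.8;0 0 0 0 0 0.023 0.8;0 0 0 0 0 0 0.8")

```text
time: 1.68
tool_pos: [0.4654, -0.2514, 0.0611]
ee_rot: [-3.141, 0.001, 0.222]
wrist_force: [-0.1, -0.0, -0.0]
width: 0.0752
finger_force: 0.0
```

```bash
python3 -c "
from ov import *
st();go(.4655,-.2518,.0025,.221)
s=snap('top')
p=np.pi/2
ov(s,'o3',(225,150,365,270),5,[(((.628,-.1303),.068-p),plym,(0,0,255)),(((.4544,-.3751),.038-p),caulm,(0,255,0)),(((.4655,-.2518),.221-p),plym,(0,0,255))])"
```

```text
1.68 [ 0.4654 -0.2514  0.0611] [-3.141e+00  1.000e-03  2.220e-01] F [-0.1 -0.  -0. ] M [ 0.01  0.02 -0.02] w 0.0752 ff 0.0 j6 0.75
shift [0.    0.002 0.293] turn [-0.     0.     0.001]
```

carry_out(motion="0 0 0.15 0 0 0 0.8;0 0 0.1 0 0 0 0.8;0 0 0.04 0 0 0 0.8;0 0 0 0 0 0 0.8;0 0 0 0 0 0 0;0 0 0 0 0 0 0;0 0 0 0 0 0 0;0 0 0 0 0 0 0")

```text
time: 2.72
tool_pos: [0.4658, -0.2523, 0.0044]
ee_rot: [3.14, -0.001, 0.221]
wrist_force: [-0.0, -0.5, 3.9]
width: 0.0545
finger_force: 30.0
```

carry_out(motion="0 0 -0.1 0 0 0 0;0 0 -0.15 0 0 0 0;0 0 -0.2 0 0 0 0;0 0 -0.2 0 0 0 0;0 0 0 0 0 0 0")

```text
time: 3.35
tool_pos: [0.4672, -0.2533, 0.1374]
ee_rot: [3.136, -0.006, 0.221]
wrist_force: [1.1, 0.5, 0.8]
width: 0.0546
finger_force: 30.0
```

```bash
python3 -c "
from h import *
st();go(.5704,.1464,.13,.114)"
```

```text
3.35 [ 0.4672 -0.2533  0.1374] [ 3.136 -0.006  0.221] F [1.1 0.5 0.8] M [ 0.01 -0.    0.03] w 0.0546 ff 30.0 j6 0.75
shift [ 0.941 -1.837  0.031] turn [ 0.003 -0.003  0.051]
```

carry_out(motion="0.095 -0.184 0 0 0 0.005 0;0.095 -0.184 0 0 0 0.005 0;0.095 -0.184 0 0 0 0.005 0;0.095 -0.184 0 0 0 0.005 0;0.095 -0.184 0 0 0 0.005 0;0.095 -0.184 0 0 0 0.005 0;0.095 -0.184 0 0 0 0.005 0;0.095 -0.184 0 0 0 0.005 0;0.095 -0.184 0 0 0 0.005 0;0.095 -0.184 0 0 0 0.005 0;0 0 0 0 0 0 0;0 0 0 0 0 0 0")

```text
time: 4.85
tool_pos: [0.5878, 0.1426, 0.1317]
ee_rot: [3.141, 0.003, 0.116]
wrist_force: [0.0, -0.2, -0.1]
width: 0.0542
finger_force: 30.0
```

```bash
python3 -c "
from ov import *
st();go(.5704,.1464,.068,.114)
o=readout.get_obs();p=o['tool_pos'];th=o['ee_rot'][2]-np.pi/2
zt=p[2]+.002
m=[[(x,y,z-.006+zt) for x,y,z in L] for L in plym]
ov(snap('side'),'o4',(120,200,320,350),4,[((p[:2],th),m,(0,0,255)),(((.5704,.1464),1.685),traym,(0,255,0))])"
```

```text
4.85 [0.5878 0.1426 0.1317] [3.141e+00 3.000e-03 1.160e-01] F [ 0.  -0.2 -0.1] M [-0.04  0.01  0.02] w 0.0542 ff 30.0 j6 1.6
shift [-0.083 -0.029  0.319] turn [0.    0.001 0.001]
```

View pics/o4.png

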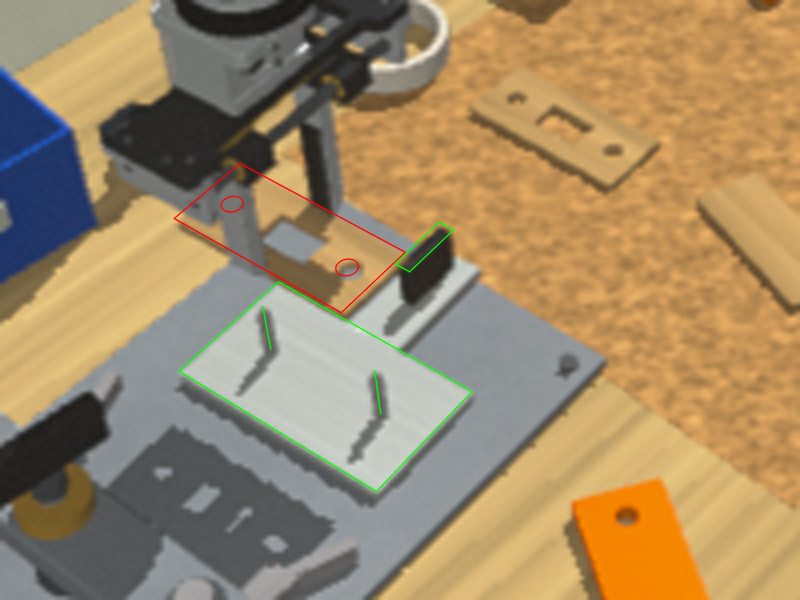

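The overlay matches the held ply: the model's right hole falls on the real one at (347,268). Correct the offset, go down to just above the pin tips, and check.

carry_out(motion="-0.083 -0.029 0 0 0 0 0;0 0 0.15 0 0 0 0;0 0 0.165 0 0 0 0;0 0 0 0 0 0 0;0 0 0 0 0 0 0")

```text
time: 5.52
tool_pos: [0.5722, 0.1463, 0.0717]
ee_rot: [3.141, -0.002, 0.115]
wrist_force: [0.7, -0.4, -0.6]
width: 0.0547
finger_force: 30.0
```

```bash
python3 -c "
from h import *
st();go(.5704,.1464,.04,.114)"
```

```text
5.53 [0.5722 0.1463 0.0717] [ 3.141e+00 -2.000e-03  1.150e-01] F [ 0.7 -0.4 -0.6] M [ 0.03 -0.05 -0.03] w 0.0547 ff 30.0 j6 1.61
shift [-0.009 -0.002  0.158] turn [ 0.    -0.001  0.   ]
```

carry_out(motion="-0.009 0 0.02 0 0 0 0;0 0 0.05 0 0 0 0;0 0 0.05 0 0 0 0;0 0 0.04 0 0 0 0;0 0 0 0 0 0 0")

```text
time: 6.15
tool_pos: [0.5699, 0.1468, 0.0374]
ee_rot: [3.141, 0.0, 0.116]
wrist_force: [1.9, 0.2, -1.9]
width: 0.0547
finger_force: 30.0
```

carry_out(motion="0 0 0.04 0 0 0 0;0 0 0.02 0 0 0 0;0 0 0 0 0 0 0")

```text
time: 6.52
tool_pos: [0.5699, 0.1468, 0.026]
ee_rot: [3.141, -0.0, 0.116]
wrist_force: [1.4, -0.3, -1.8]
width: 0.0546
finger_force: 30.0
```

```bash
python3 -c "
from ov import *
st()
o=readout.get_obs();p=o['tool_pos'];th=o['ee_rot'][2]-np.pi/2
ov(snap('side'),'o5',(150,240,290,345),5.7,[(((.5704,.1464),1.685),traym,(0,255,0))])"
```

```text
6.53 [0.5699 0.1468 0.026 ] [ 3.141 -0.     0.116] F [ 1.4 -0.3 -1.8] M [ 0.07 -0.42  0.02] w 0.0546 ff 30.0 j6 1.61
```

View pics/o5.png

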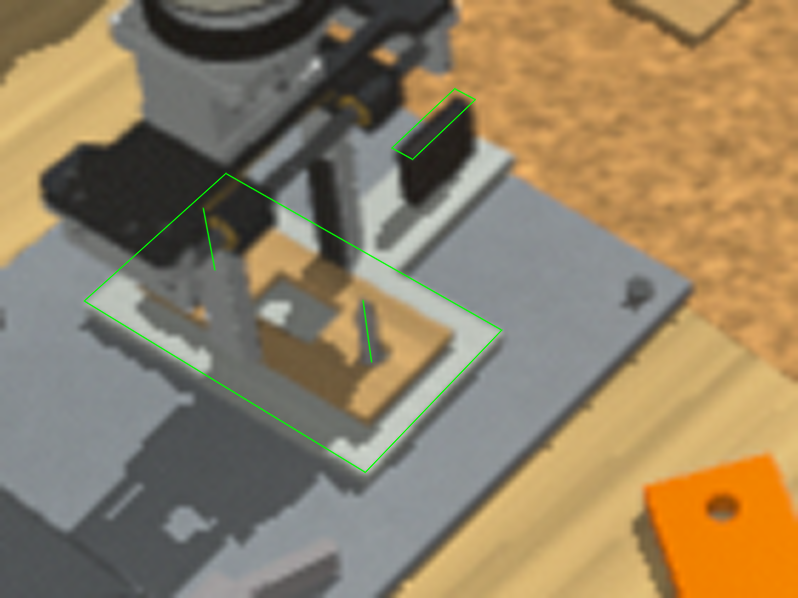

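The pins are through the holes: the right pin stands in its hole at (370,340) and the ply is just above the tray. Release and lift.

carry_out(motion="0 0 0 0 0 0 0.8;0 0 0 0 0 0 0.8;0 0 0 0 0 0 0.8;0 0 -0.1 0 0 0 0.8;0 0 -0.2 0 0 0 0.8;0 0 -0.25 0 0 0 0.8;0 -0 0 0 0 0 0.8")

```text
time: 7.45
tool_pos: [0.5729, 0.1473, 0.1425]
ee_rot: [-3.141, -0.011, 0.116]
wrist_force: [-1.1, -0.2, 1.1]
width: 0.0752
finger_force: 0.0
```

```bash
cat > chk.py <<'E'
from h import *
def chk(regs):
    s=snap("top"); a=cv2.imread("pics/top0.png").astype(int); b=cv2.cvtColor(s["pixels"],cv2.COLOR_RGB2BGR).astype(int)
    for n,(x0,y0,x1,y1) in regs.items(): print(n,np.abs(a-b)[y0:y1,x0:x1].mean().round(1))
    return s
E
python3 -c "
from chk import *
st();go(.628,-.1303,.06,.068)
chk(dict(A=(250,160,280,215),C=(328,215,360,270)))"
```

```text
7.45 [0.5729 0.1473 0.1425] [-3.141 -0.011  0.116] F [-1.1 -0.2  1.1] M [0.01 0.   0.02] w 0.0752 ff 0.0 j6 1.61
shift [0.109 1.411 0.413] turn [-0.    -0.005  0.023]
A 10.2
C 11.1
```

carry_out(motion="0.014 0.176 0.0 0 0 0.003 0.8;0.014 0.176 0.0 0 0 0.003 0.8;0.014 0.176 0.0 0 0 0.003 0.8;0.014 0.176 0.0 0 0 0.003 0.8;0.014 0.176 0.0 0 0 0.003 0.8;0.014 0.176 0.0 0 0 0.003 0.8;0.014 0.176 0 0 0 0.003 0.8;0 0 0 0 0 0 0.8")

```text
time: 8.5
tool_pos: [0.612, -0.0986, 0.1337]
ee_rot: [-3.141, 0.004, 0.068]
wrist_force: [0.1, 1.1, 0.7]
width: 0.0751
finger_force: 0.0
```

```bash
python3 -c "
from ov import *
from chk import chk
st();go(.628,-.1303,.03,.068)
s=chk(dict(A=(250,160,280,215),C=(328,215,360,270),base=(365,220,395,280),base2=(285,160,315,210)))
p=np.pi/2
ov(s,'o6',(225,140,385,280),4.2,[(((.628,-.1303),.068-p),plym,(0,0,255)),(((.4544,-.3751),.038-p),caulm,(0,255,0))])"
```

```text
8.5 [ 0.612  -0.0986  0.1337] [-3.141  0.004  0.068] F [0.1 1.1 0.7] M [0.01 0.   0.04] w 0.0751 ff 0.0 j6 1.25
shift [0.071 0.164 0.518] turn [-0.     0.002  0.   ]
A 44.8
C 14.5
base 13.3
base2 13.0
```

View pics/o6.png

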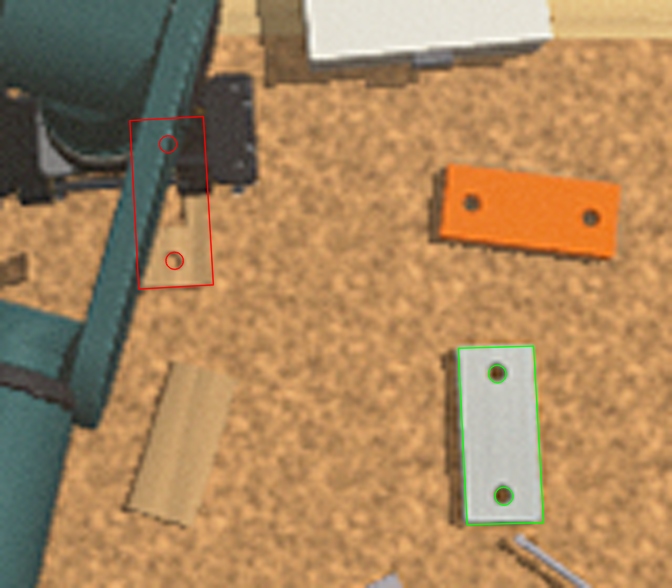

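Ply A (lower hole at (174,260)) and the caul both still match their outlines. Grasp A.

carry_out(motion="0.071 0.164 0.2 0 0 0 0.8;0 0 0.22 0 0 0 0.8;0 0 0.15 0 0 0 0.8;0 0 0.08 0 0 0 0.8;0 0 0 0 0 0 0.8")

```text
time: 9.18
tool_pos: [0.6286, -0.1269, 0.0049]
ee_rot: [-3.14, 0.003, 0.073]
wrist_force: [-0.3, -0.4, -0.8]
width: 0.0752
finger_force: 0.0
```

```bash
python3 -c "
from ov import *
st();go(.628,-.1303,.0035,.068)"
```

```text
9.18 [ 0.6286 -0.1269  0.0049] [-3.14e+00  3.00e-03  7.30e-02] F [-0.3 -0.4 -0.8] M [0.01 0.   0.02] w 0.0752 ff 0.0 j6 1.21
shift [-0.004  0.017  0.007] turn [-0.001  0.001  0.002]
```

carry_out(motion="-0.004 0.017 0.007 0 0 -0.002 0.8;0 0 0 0 0 0 0.8;0 0 0 0 0 0 0;0 0 0 0 0 0 0;0 0 0 0 0 0 0;0 0 0 0 0 0 0;0 0 -0.1 0 0 0 0;0 0 -0.2 0 0 0 0;0 0 -0.2 0 0 0 0;0 0 -0.15 0 0 0 0;0 0 0 0 0 0 0")

```text
time: 10.55
tool_pos: [0.6311, -0.1323, 0.1395]
ee_rot: [3.139, -0.007, 0.076]
wrist_force: [0.1, 0.1, -0.1]
width: 0.0003
finger_force: 0.0
```

```bash
python3 -c "
from ov import *
st();go(.5704,.1464,.13,.114)"
```

```text
10.55 [ 0.6311 -0.1323  0.1395] [ 3.139 -0.007  0.076] F [ 0.1  0.1 -0.1] M [0.05 0.   0.03] w 0.0003 ff 0.0 j6 1.2
shift [-0.197 -1.413  0.042] turn [ 0.001 -0.003 -0.018]
```

carry_out(motion="0 0.2 -0.2 0 0 0 0.8;0 0.2 -0.2 0 0 0 0.8;0 0.2 0 0 0 0 0.8;0 0 0 0 0 0 0.8")

```text
time: 11.05
tool_pos: [0.6373, -0.2541, 0.2126]
ee_rot: [-3.141, 0.003, 0.072]
wrist_force: [-0.3, 0.5, -0.5]
width: 0.0369
finger_force: 0.0
```

```bash
python3 -c "
from ov import *
st()
s=snap('side');t=snap('top');p=np.pi/2
ov(s,'o7',(180,170,380,320),4,[(((.628,-.1303),.068-p),plym,(0,0,255))])
ov(t,'o8',(215,150,300,270),5,[(((.628,-.1303),.068-p),plym,(0,0,255))])"
```

```text
11.05 [ 0.6373 -0.2541  0.2126] [-3.141e+00  3.000e-03  7.200e-02] F [-0.3  0.5 -0.5] M [ 0.06  0.03 -0.05] w 0.0369 ff 0.0 j6 1.04
```

View pics/o7.png

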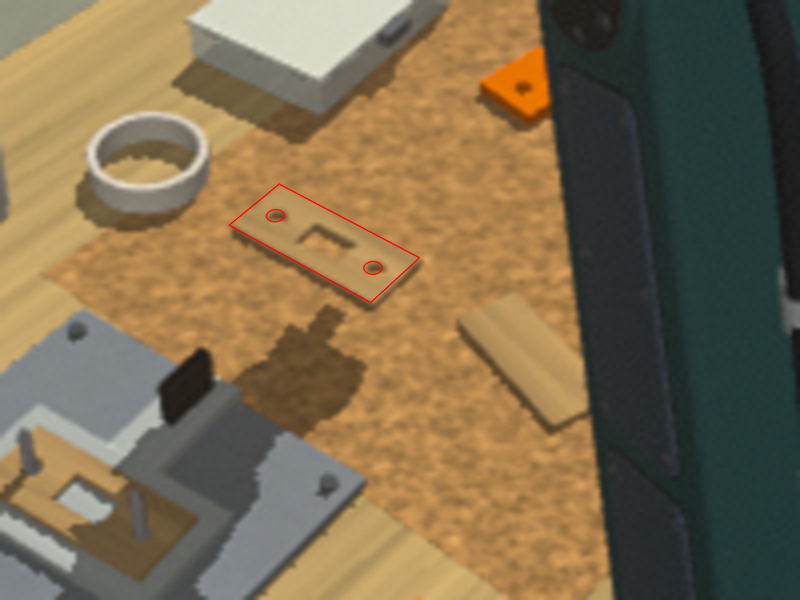

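Ply A is still exactly on its outline (holes at (276,216) and (373,267)), so the grip must have slipped off. Retry, checking the grip before lifting.

```bash
python3 -c "
from ov import *
go(.628,-.1303,.05,.068)"
```

```text
shift [ 0.001 -0.603  0.814] turn [-0.001  0.002  0.004]
```

carry_out(motion="0 -0.15 0.1 0 0 0 0.8;0 -0.15 0.1 0 0 0 0.8;0 -0.15 0.1 0 0 0 0.8;0 -0.153 0.1 0 0 0 0.8;0 0 0.2 0 0 0 0.8;0 0 0.2 0 0 0 0.8;0 0 0 0 0 0 0.8;0 0 0 0 0 0 0.8")

```text
time: 12.15
tool_pos: [0.6296, -0.1304, 0.0562]
ee_rot: [3.141, -0.001, 0.077]
wrist_force: [0.2, 0.5, -0.1]
width: 0.0755
finger_force: 0.0
```

```bash
python3 -c "
from ov import *
st();go(.628,-.1303,.003,.068)"
```

```text
12.15 [ 0.6296 -0.1304  0.0562] [ 3.141e+00 -1.000e-03  7.700e-02] F [ 0.2  0.5 -0.1] M [0.02 0.02 0.05] w 0.0755 ff 0.0 j6 1.2
shift [-0.008 -0.001  0.266] turn [ 0.    -0.001  0.004]
```

carry_out(motion="-0.008 0 0.1 0 0 0.004 0.8;0 0 0.1 0 0 0 0.8;0 0 0.066 0 0 0 0.8;0 0 0 0 0 0 0.8;0 0 0 0 0 0 0.8")

```text
time: 12.78
tool_pos: [0.6278, -0.1313, 0.0022]
ee_rot: [3.141, -0.0, 0.068]
wrist_force: [-0.3, 0.1, -0.0]
width: 0.0753
finger_force: 0.0
```

carry_out(motion="0 0 0 0 0 0 0;0 0 0 0 0 0 0;0 0 0 0 0 0 0;0 0 0 0 0 0 0")

```text
time: 13.28
tool_pos: [0.6277, -0.1313, 0.0021]
ee_rot: [3.141, -0.0, 0.068]
wrist_force: [0.4, 0.6, 0.3]
width: 0.0547
finger_force: 30.0
```

carry_out(motion="0 0 -0.05 0 0 0 0;0 0 -0.15 0 0 0 0;0 0 -0.2 0 0 0 0;0 0 -0.2 0 0 0 0;0 0 -0.05 0 0 0 0;0 0 0 0 0 0 0")

```text
time: 14.02
tool_pos: [0.6276, -0.1312, 0.1322]
ee_rot: [3.141, -0.001, 0.068]
wrist_force: [-0.4, -1.1, -0.8]
width: 0.0551
finger_force: 30.0
```

```bash
python3 -c "
from ov import *
st();go(.5704,.1464,.13,.114)"
```

```text
14.03 [ 0.6276 -0.1312  0.1322] [ 3.141e+00 -1.000e-03  6.800e-02] F [-0.4 -1.1 -0.8] M [ 0.04 -0.01  0.01] w 0.0551 ff 30.0 j6 1.21
shift [-0.192 -1.404  0.01 ] turn [ 0.    -0.    -0.022]
```

carry_out(motion="-0.021 -0.156 0 0 0 0 0;-0.021 -0.156 0 0 0 0 0;-0.021 -0.156 0 0 0 0 0;-0.021 -0.156 0 0 0 0 0;-0.021 -0.156 0 0 0 0 0;-0.021 -0.156 0 0 0 0 0;-0.021 -0.156 0 0 0 0 0;-0.021 -0.156 0 0 0 0 0;-0.021 -0.156 0 0 0 0 0;0 0 0 0 0 -0.022 0;0 0 0 0 0 0 0;0 0 0 0 0 0 0")

```text
time: 15.52
tool_pos: [0.5701, 0.146, 0.1302]
ee_rot: [3.141, 0.003, 0.113]
wrist_force: [0.6, -0.8, -0.1]
width: 0.0552
finger_force: 30.0
```

```bash
python3 -c "
from ov import *
st();go(.5700,.1466,.07,.114)"
```

```text
15.53 [0.5701 0.146  0.1302] [3.141e+00 3.000e-03 1.130e-01] F [ 0.6 -0.8 -0.1] M [0.   0.04 0.01] w 0.0552 ff 30.0 j6 1.61
shift [ 0.001 -0.003  0.301] turn [ 0.     0.001 -0.001]
```

carry_out(motion="0 -0.003 0.15 0 0 0 0;0 0 0.15 0 0 0 0;0 0 0 0 0 0 0;0 0 0.05 0 0 0 0;0 0 0.05 0 0 0 0;0 0 0.05 0 0 0 0;0 0 0 0 0 0 0")

```text
time: 16.4
tool_pos: [0.57, 0.1469, 0.0407]
ee_rot: [3.141, 0.002, 0.114]
wrist_force: [0.6, 0.2, -0.1]
width: 0.0553
finger_force: 30.0
```

```bash
python3 -c "
from ov import *
st();snap('side','s9')"
```

```text
16.4 [0.57   0.1469 0.0407] [3.141e+00 2.000e-03 1.140e-01] F [ 0.6  0.2 -0.1] M [ 0.07  0.01 -0.05] w 0.0553 ff 30.0 j6 1.61
```

carry_out(motion="0 0 0.05 0 0 0 0;0 0 0 0 0 0 0;0 0 0 0 0 0 0.8;0 0 0 0 0 0 0.8;0 0 0 0 0 0 0.8;0 0 -0.1 0 0 0 0.8;0 0 -0.2 0 0 0 0.8;0 0 -0.2 0 0 0 0.8;0 0 0 0 0 0 0.8")

```text
time: 17.58
tool_pos: [0.5735, 0.1474, 0.1368]
ee_rot: [-3.141, -0.009, 0.114]
wrist_force: [-0.5, -0.8, 0.0]
width: 0.0753
finger_force: 0.0
```

```bash
python3 -c "
from ov import *
from chk import chk
st();go(.4544,-.3751,.06,.038)
chk(dict(C=(328,215,360,270),base=(365,220,395,280)))"
```

```text
17.57 [0.5735 0.1474 0.1368] [-3.141 -0.009  0.114] F [-0.5 -0.8  0. ] M [-0.03  0.05 -0.  ] w 0.0753 ff 0.0 j6 1.61
shift [-0.892  2.528  0.375] turn [-0.    -0.005  0.036]
C 11.1
base 10.2
```

carry_out(motion="-0.081 0.23 0 0 0 0 0.8;-0.081 0.23 0 0 0 0 0.8;-0.081 0.23 0 0 0 0 0.8;-0.081 0.23 0 0 0 0 0.8;-0.081 0.23 0 0 0 0 0.8;-0.081 0.23 0 0 0 0 0.8;-0.081 0.23 0 0 0 0 0.8;-0.081 0.23 0 0 0 0 0.8;-0.081 0.23 0 0 0 0 0.8;-0.081 0.23 0.1 0 0 0 0.8;-0.081 0.23 0.2 0 0 0.036 0.8;0 0 0 0 0 0 0.8")

```text
time: 19.12
tool_pos: [0.4469, -0.3753, 0.0653]
ee_rot: [-3.133, 0.009, 0.034]
wrist_force: [0.2, 0.8, -0.0]
width: 0.0752
finger_force: 0.0
```

```bash
python3 -c "
from ov import *
st();go(.4544,-.3751,.004,.038)
o=snap('top');s=snap('side')
P=np.pi/2
ov(s,'o10',(150,190,390,350),3.3,[(((.5704,.1464),1.685),traym,(0,255,0)),(((.4544,-.3751),.038-P),caulm,(0,0,255))])"
```

```text
19.12 [ 0.4469 -0.3753  0.0653] [-3.133  0.009  0.034] F [ 0.2  0.8 -0. ] M [ 0.06  0.03 -0.02] w 0.0752 ff 0.0 j6 0.74
shift [0.04  0.003 0.306] turn [-0.004  0.004 -0.002]
```

View pics/o10.png

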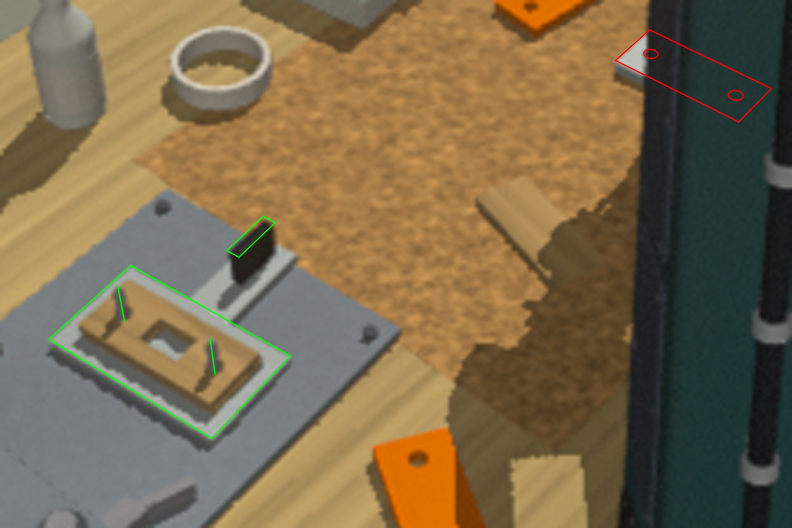

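Both laminations sit on the pins (crop (170,340)), the tray hasn't moved, and the visible corner of the caul matches its outline. Grasp the caul.

carry_out(motion="0.038 0.003 0.05 -0.004 0.004 -0.002 0.8;0 0 0.12 0 0 0 0.8;0 0 0.12 0 0 0 0.8;0 0 0 0 0 0 0.8;0 0 0 0 0 0 0.8")

```text
time: 19.85
tool_pos: [0.4605, -0.376, 0.0156]
ee_rot: [3.131, -0.01, 0.044]
wrist_force: [0.2, 0.2, 0.6]
width: 0.0749
finger_force: 0.0
```

```bash
python3 -c "
from ov import *
st();go(.4544,-.3751,.004,.038)"
```

```text
19.85 [ 0.4605 -0.376   0.0156] [ 3.131 -0.01   0.044] F [0.2 0.2 0.6] M [-0.01 -0.05 -0.01] w 0.0749 ff 0.0 j6 0.75
shift [-0.031 -0.007  0.058] turn [ 0.005 -0.005  0.003]
```

carry_out(motion="-0.031 -0.007 0 0.005 -0.005 0.003 0.8;0 0 0 0 0 0 0.8;0 0 0 0 0 0 0.8")

```text
time: 20.23
tool_pos: [0.4532, -0.3754, 0.0148]
ee_rot: [-3.14, 0.001, 0.036]
wrist_force: [-0.1, -1.0, -0.1]
width: 0.0752
finger_force: 0.0
```

```bash
python3 -c "
from ov import *
st();go(.4544,-.3751,.003,.038)"
```

```text
20.23 [ 0.4532 -0.3754  0.0148] [-3.14e+00  1.00e-03  3.60e-02] F [-0.1 -1.  -0.1] M [ 0.06  0.02 -0.  ] w 0.0752 ff 0.0 j6 0.75
shift [ 0.006 -0.001  0.059] turn [-0.001  0.001 -0.001]
```

carry_out(motion="0.006 0 0.059 0 0 0 0.8;0 0 0 0 0 0 0.8;0 0 0 0 0 0 0.8;0 0 0 0 0 0 0;0 0 0 0 0 0 0;0 0 0 0 0 0 0;0 0 0 0 0 0 0")

```text
time: 21.1
tool_pos: [0.4542, -0.3749, 0.0025]
ee_rot: [-3.139, 0.002, 0.036]
wrist_force: [-0.3, -0.4, 1.4]
width: 0.0558
finger_force: 30.0
```

carry_out(motion="0 0 -0.05 0 0 0 0;0 0 -0.15 0 0 0 0;0 0 -0.2 0 0 0 0;0 0 -0.2 0 0 0 0;0 0 -0.05 0 0 0 0;0 0 0 0 0 0 0;0 0 0 0 0 0 0")

```text
time: 21.98
tool_pos: [0.4535, -0.3743, 0.1298]
ee_rot: [-3.136, 0.005, 0.036]
wrist_force: [0.4, 0.5, -3.5]
width: 0.0556
finger_force: 30.0
```

```bash
python3 -c "
from ov import *
st();go(.5701,.1468,.13,.114)"
```

```text
21.98 [ 0.4535 -0.3743  0.1298] [-3.136  0.005  0.036] F [ 0.4  0.5 -3.5] M [0.08 0.02 0.03] w 0.0556 ff 30.0 j6 0.75
shift [ 0.677 -2.583  0.009] turn [-0.003  0.002 -0.037]
```

carry_out(motion="0.0615 -0.235 0 0 0 0 0;0.0615 -0.235 0 0 0 0 0;0.0615 -0.235 0 0 0 0 0;0.0615 -0.235 0 0 0 0 0;0.0615 -0.235 0 0 0 0 0;0.0615 -0.235 0 0 0 0 0;0.0615 -0.235 0 0 0 0 0;0.0615 -0.235 0 0 0 0 0;0.0615 -0.235 0 0 0 0 0;0.0615 -0.235 0 0 0 0 0;0.0615 -0.235 0 0 0 0 0;0 0 0 0 0 -0.037 0")

```text
time: 23.48
tool_pos: [0.5698, 0.1497, 0.1302]
ee_rot: [-3.138, 0.006, 0.121]
wrist_force: [-0.0, 1.0, -1.6]
width: 0.0558
finger_force: 30.0
```

carry_out(motion="0 0 0 0 0 0 0;0 0 0 0 0 0 0;0 0 0 0 0 0 0;0 0 0 0 0 0 0")

```text
time: 23.98
tool_pos: [0.571, 0.1457, 0.1332]
ee_rot: [-3.139, 0.002, 0.113]
wrist_force: [-0.2, -0.2, -1.4]
width: 0.0558
finger_force: 30.0
```

```bash
python3 -c "
from ov import *
st();go(.5701,.1468,.07,.114)"
```

```text
23.98 [0.571  0.1457 0.1332] [-3.139e+00  2.000e-03  1.130e-01] F [-0.2 -0.2 -1.4] M [ 0.02  0.02 -0.04] w 0.0558 ff 30.0 j6 1.61
shift [-0.003 -0.005  0.316] turn [-0.001  0.001 -0.001]
```

carry_out(motion="-0.003 -0.005 0.15 0 0 0 0;0 0 0.15 0 0 0 0;0 0 0 0 0 0 0;0 0 0.05 0 0 0 0;0 0 0.05 0 0 0 0;0 0 0.04 0 0 0 0;0 0 0 0 0 0 0;0 0 0 0 0 0 0")

```text
time: 24.98
tool_pos: [0.5703, 0.1474, 0.0454]
ee_rot: [-3.139, 0.001, 0.114]
wrist_force: [1.4, 0.2, -2.7]
width: 0.0554
finger_force: 30.0
```

carry_out(motion="0 0 0.04 0 0 0 0;0 0 0 0 0 0 0;0 0 0 0 0 0 0.8;0 0 0 0 0 0 0.8;0 0 0 0 0 0 0.8;0 0 -0.1 0 0 0 0.8;0 0 -0.25 0 0 0 0.8;0 0 -0.25 0 0 0 0.5;0 0 -0.2 0 0 0 0.5;0 0 0 0 0 0 0.5;0 0 0 0 0 0 0.5")

```text
time: 26.35
tool_pos: [0.5699, 0.147, 0.1961]
ee_rot: [-3.139, 0.003, 0.114]
wrist_force: [0.1, 0.1, -0.5]
width: 0.0466
finger_force: 0.0
```

```bash
python3 -c "
from ov import *
st();go(.5632,.331,.20,1.48);snap('side');s=snap('side')
ov(s,'o11',(75,200,285,360),3.5,[(((.5704,.1464),1.685),traym,(0,255,0)),(((.5632,.3323),1.64),pressm[:2],(0,255,0)),(((.5632,.331),1.48),wingm,(255,255,0))])"
```

```text
26.35 [0.5699 0.147  0.1961] [-3.139e+00  3.000e-03  1.140e-01] F [ 0.1  0.1 -0.5] M [ 0.06 -0.01 -0.02] w 0.0466 ff 0.0 j6 1.61
shift [ 0.071 -0.918 -0.018] turn [-0.002  0.001 -0.652]
```

View pics/o11.png

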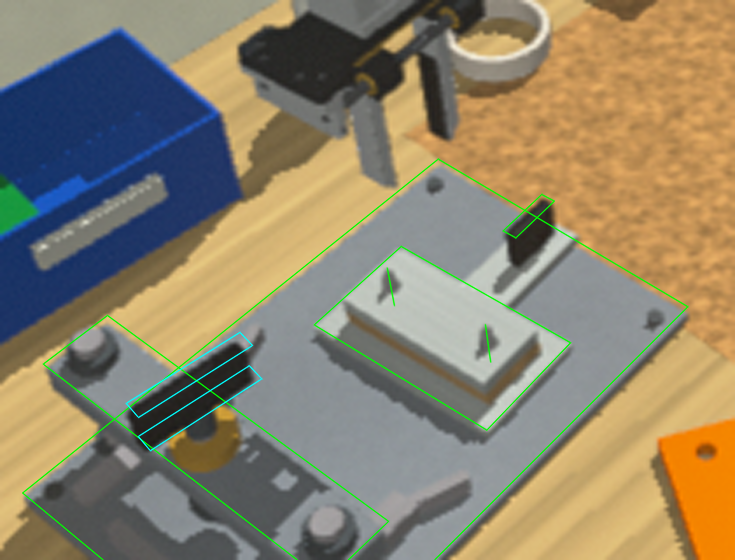

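The stack is complete: both plies and the caul are on the pins. The wing is the black bar around (190,395), within a few mm of the model. I'll refine the wing pose by mask moments.

```bash
python3 - <<'E'
from ov import *
from scipy.optimize import minimize
D=[]
for n in("top","side"):
    s=snap(n); im=s["pixels"].max(2)
    P=[px(s,[.5632+dx,.331+dy,z]) for dx in(-.05,.05) for dy in(-.06,.06) for z in(.11,.16)]
    lo=np.min(P,0).astype(int);hi=np.max(P,0).astype(int)
    m=np.zeros(im.shape,np.uint8); m[lo[1]:hi[1],lo[0]:hi[0]]=(im<48)[lo[1]:hi[1],lo[0]:hi[0]]
    nn,l,stt,c=cv2.connectedComponentsWithStats(m); 
    i=1+np.argmax(stt[1:,4]); print(n,stt[i],c[i]); D.append((s,(l==i).astype(np.uint8)*255))
def cost(v,pr=0):
    e=0
    for s,m in D:
        k=8
        M=np.zeros((420*k//2,560*k//2),np.uint8);k=4
        c,si=np.cos(v[2]),np.sin(v[2])
        pts=np.array([(px(s,[v[0]+c*x-si*y,v[1]+si*x+c*y,z])+.5)*k-.5 for x in(-.038,.038) for y in(-.007,.007) for z in(.125,.157)])
        cv2.fillConvexPoly(M,cv2.convexHull(np.round(pts).astype(np.int32)),255)
        e+=np.abs(cv2.resize(M,(560,420),interpolation=cv2.INTER_AREA).astype(float)-m).sum()/255
    return e
b=min((minimize(cost,[.5632+a,.331+d,t],method="Nelder-Mead",options=dict(initial_simplex=[[.5632+a,.331+d,t],[.5672+a,.331+d,t],[.5632+a,.336+d,t],[.5632+a,.331+d,t+.1]])) for a,d,t in[(0,0,1.48),(-.004,0,1.45),(0,.004,1.52)]),key=lambda r:r.fun)
print(b.x,b.fun,cost([.5632,.331,1.48]))
E
```

```text
top [108 179  19  24 232] [117.15086207 190.4137931 ]
side [112 299  34  29 434] [128.76958525 313.07373272]
[0.56234985 0.33201097 1.56766317] 524.6745098039216 542.9019607843137
```

```bash
python3 - <<'E'
from ov import *
from scipy.optimize import minimize
D=[]
for n in("top","side"):
    s=snap(n); im=cv2.imread(f"pics/{n}0.png").max(2)
    P=[px(s,[.5632+dx,.331+dy,z]) for dx in(-.025,.025) for dy in(-.05,.05) for z in(.12,.16)]
    lo=np.min(P,0).astype(int);hi=np.max(P,0).astype(int)
    m=np.zeros(im.shape,np.uint8); m[lo[1]:hi[1],lo[0]:hi[0]]=(im<60)[lo[1]:hi[1],lo[0]:hi[0]]
    nn,l,stt,c=cv2.connectedComponentsWithStats(m)
    i=1+np.argmax(stt[1:,4]); print(n,stt[i],c[i]); D.append((s,(l==i).astype(np.uint8)*255))
k=4
def cost(v):
    e=0
    for s,m in D:
        M=np.zeros((420*k,560*k),np.uint8);c,si=np.cos(v[2]),np.sin(v[2])
        pts=np.array([(px(s,[v[0]+c*x-si*y,v[1]+si*x+c*y,z])+.5)*k-.5 for x in(-.038,.038) for y in(-.007,.007) for z in(.125,.157)])
        cv2.fillConvexPoly(M,cv2.convexHull(np.round(pts).astype(np.int32)),255)
        e+=np.abs(cv2.resize(M,(560,420),interpolation=cv2.INTER_AREA).astype(float)-m).sum()/255
    return e
for a,d,t in[(0,0,1.48),(-.004,0,1.4),(0,.004,1.55)]:
    x=np.array([.5632+a,.331+d,t]);r=minimize(cost,x,method="Nelder-Mead",options=dict(initial_simplex=[x,x+[.004,0,0],x+[0,.005,0],x+[0,0,.08]]));print(r.x.round(4),r.fun)
E
```

```text
top [ 86 196  29   8 142] [100.41549296 199.05633803]
side [112 298  35  31 528] [129.17424242 313.67045455]
[0.5601 0.3363 1.4872] 199.16862745098038
[0.5599 0.3346 1.4841] 197.4156862745098
[0.5603 0.337  1.5127] 201.9098039215686
```

```bash
python3 -c "
from ov import *
st();go(.561,.334,.20,1.485)"
```

```text
26.65 [0.5698 0.147  0.1956] [-3.14   0.005  0.114] F [ 0.4  0.6 -0.5] M [ 0.05 -0.06  0.02] w 0.047 ff 0.0 j6 1.61
shift [ 0.062 -0.934 -0.02 ] turn [-0.002  0.001 -0.655]
```

carry_out(motion="0.012 -0.155 -0.003 0 0 0 0.5;0.012 -0.155 -0.003 0 0 0 0.5;0.012 -0.155 -0.003 0 0 0 0.5;0.012 -0.155 -0.003 0 0 0 0.5;0.012 -0.155 -0.003 0 0 0 0.5;0.012 -0.155 -0.003 0 0 0 0.5;0 0 0 0 0 -0.08 0.5;0 0 0 0 0 -0.08 0.5;0 0 0 0 0 -0.08 0.5;0 0 0 0 0 -0.08 0.5;0 0 0 0 0 -0.08 0.5;0 0 0 0 0 -0.08 0.5")

```text
time: 28.15
tool_pos: [0.5634, 0.3334, 0.2003]
ee_rot: [-3.138, 0.0, 1.125]
wrist_force: [-0.5, -0.4, 0.1]
width: 0.0469
finger_force: 0.0
```

carry_out(motion="0 0 0 0 0 -0.08 0.5;0 0 0 0 0 -0.08 0.5;0 0 0 0 0 -0.014 0.5;0 0 0 0 0 0 0.5;0 0 0 0 0 0 0.5;0 0 0 0 0 0 0.5")

```text
time: 28.9
tool_pos: [0.5635, 0.3335, 0.2011]
ee_rot: [-3.139, -0.002, 1.483]
wrist_force: [0.2, 0.2, 0.4]
width: 0.0475
finger_force: 0.0
```

```bash
python3 -c "
from ov import *
st();go(.561,.334,.126,1.485)"
```

```text
28.9 [0.5635 0.3335 0.2011] [-3.139e+00 -2.000e-03  1.483e+00] F [0.2 0.2 0.4] M [-0.05 -0.15 -0.02] w 0.0475 ff 0.0 j6 0.53
shift [ 0.001 -0.012  0.376] turn [-0.001 -0.001 -0.001]
```

carry_out(motion="0 -0.008 0.12 0 0 0 0.5;0 0 0.12 0 0 0 0.5;0 0 0.136 0 0 0 0.5;0 0 0 0 0 0 0.5;0 0 0 0 0 0 0;0 0 0 0 0 0 0;0 0 0 0 0 0 0;0 0 0 0 0 0 0")

```text
time: 29.9
tool_pos: [0.5622, 0.334, 0.1269]
ee_rot: [-3.141, -0.002, 1.484]
wrist_force: [0.1, -1.2, 1.7]
width: 0.0138
finger_force: 30.0
```

```bash
python3 -c "
from ov import *
st()"
```

```text
29.9 [0.5622 0.334  0.1269] [-3.141e+00 -2.000e-03  1.484e+00] F [ 0.1 -1.2  1.7] M [-0.12 -0.1   0.11] w 0.0138 ff 30.0 j6 0.54
```

carry_out(motion="0 0 0 0 0 0.04 0;0 0 0 0 0 0.04 0;0 0 0 0 0 0 0")

```text
time: 30.28
tool_pos: [0.5621, 0.334, 0.1274]
ee_rot: [-3.14, -0.003, 1.317]
wrist_force: [-1.4, -1.2, 4.8]
width: 0.0137
finger_force: 30.0
```

```bash
python3 -c "
from ov import *
st()"
```

```text
30.27 [0.5621 0.334  0.1274] [-3.140e+00 -3.000e-03  1.317e+00] F [-1.4 -1.2  4.8] M [-0.16  0.16 -0.06] w 0.0137 ff 30.0 j6 0.7
```

carry_out(motion="0 0 0 0 0 0.04 0;0 0 0 0 0 0.04 0;0 0 0 0 0 0.04 0;0 0 0 0 0 0 0")

```text
time: 30.78
tool_pos: [0.562, 0.3341, 0.1282]
ee_rot: [-3.14, -0.002, 1.066]
wrist_force: [-2.6, -0.4, 6.8]
width: 0.0142
finger_force: 30.0
```

```bash
python3 -c "
from ov import *
st()"
```

```text
30.77 [0.562  0.3341 0.1282] [-3.140e+00 -2.000e-03  1.066e+00] F [-2.6 -0.4  6.8] M [-0.17  0.42 -0.04] w 0.0142 ff 30.0 j6 0.95
```

Turning clockwise raised the wing 1.3 mm over 0.42 rad, which matches the 3.18 mm/rad lead, so that is the opening direction. Keep going, following the rise.

carry_out(motion="0 0 -0.009 0 0 0.08 0;0 0 -0.0027 0 0 0.08 0;0 0 -0.0027 0 0 0.08 0;0 0 -0.0027 0 0 0.08 0;0 0 -0.0027 0 0 0.08 0;0 0 -0.0027 0 0 0.08 0;0 0 -0.0027 0 0 0.08 0;0 0 -0.0027 0 0 0.08 0;0 0 -0.0027 0 0 0.08 0;0 0 0 0 0 0 0")

```text
time: 32.02
tool_pos: [0.5617, 0.3349, 0.133]
ee_rot: [-3.139, 0.003, -0.44]
wrist_force: [-2.3, 3.2, 3.8]
width: 0.0136
finger_force: 30.0
```

```bash
python3 -c "
from ov import *
st()"
```

```text
32.02 [0.5617 0.3349 0.133 ] [-3.139e+00  3.000e-03 -4.400e-01] F [-2.3  3.2  3.8] M [ 0.39  0.25 -0.05] w 0.0136 ff 30.0 j6 2.46
```

carry_out(motion="0 0 0 0 0 0 0.4;0 0 0 0 0 0 0.4;0 0 -0.15 0 0 0 0.4;0 0 -0.25 0 0 0 0.4;0 0 0 0 0 -0.08 0.4;0 0 0 0 0 -0.08 0.4;0 0 0 0 0 -0.08 0.4;0 0 0 0 0 -0.08 0.4;0 0 0 0 0 -0.08 0.4;0 0 0 0 0 -0.08 0.4;0 0 0 0 0 -0.08 0.4;0 0 0 0 0 -0.08 0.4")

```text
time: 33.52
tool_pos: [0.562, 0.333, 0.2111]
ee_rot: [-3.139, 0.001, 0.903]
wrist_force: [0.4, 0.2, 0.5]
width: 0.0375
finger_force: 0.0
```

carry_out(motion="0 0 0 0 0 -0.08 0.4;0 0 0 0 0 -0.08 0.4;0 0 0 0 0 -0.08 0.4;0 0 0 0 0 -0.08 0.4;0 0 0 0 0 -0.055 0.4;0 0 0 0 0 0 0.4;0 0 0 0 0 0 0.4")

```text
time: 34.4
tool_pos: [0.562, 0.3334, 0.2116]
ee_rot: [-3.139, -0.002, 1.681]
wrist_force: [0.8, 0.4, -0.3]
width: 0.0379
finger_force: 0.0
```

```bash
python3 -c "
from ov import *
st();go(.5818,.0471,.10,1.685)"
```

```text
34.4 [0.562  0.3334 0.2116] [-3.139e+00 -2.000e-03  1.681e+00] F [ 0.8  0.4 -0.3] M [-0.07 -0.06  0.03] w 0.0379 ff 0.0 j6 0.34
shift [-1.435 -0.058  0.556] turn [-0.001 -0.001 -0.002]
```

carry_out(motion="-0.205 -0.008 0 0 0 0 0.4;-0.205 -0.008 0 0 0 0 0.4;-0.205 -0.008 0 0 0 0 0.4;-0.205 -0.008 0 0 0 0 0.4;-0.205 -0.008 0 0 0 0 0.4;-0.205 -0.008 0.2 0 0 0 0.4;-0.205 -0.008 0.2 0 0 0 0.4;0 0 0.15 0 0 0 0.4;0 0 0 0 0 0 0.4;0 0 0 0 0 0 0.4;0 0 0 0 0 0 0.4")

```text
time: 35.78
tool_pos: [0.5839, 0.048, 0.1038]
ee_rot: [3.14, -0.002, 1.683]
wrist_force: [-0.3, 0.8, 0.0]
width: 0.0376
finger_force: 0.0
```

```bash
python3 -c "
from ov import *
st();go(.5818,.0471,.0245,1.685)"
```

```text
35.77 [0.5839 0.048  0.1038] [ 3.140e+00 -2.000e-03  1.683e+00] F [-0.3  0.8  0. ] M [-0.06 -0.11  0.02] w 0.0376 ff 0.0 j6 -0.13
shift [-0.004 -0.012  0.396] turn [ 0.001 -0.001 -0.001]
```

carry_out(motion="-0.004 -0.01 0.13 0 0 0 0.4;0 0 0.13 0 0 0 0.4;0 0 0.13 0 0 0 0.4;0 0 0 0 0 0 0.4;0 0 0 0 0 0 0.4;0 0 0 0 0 0 0;0 0 0 0 0 0 0;0 0 0 0 0 0 0;0 0 0 0 0 0 0")

```text
time: 36.9
tool_pos: [0.5813, 0.0465, 0.0242]
ee_rot: [3.142, -0.002, 1.683]
wrist_force: [1.1, -0.0, 2.2]
width: 0.0119
finger_force: 30.0
```

```bash
python3 -c "
from ov import *
st();go(.5819,.0467,.0245,1.64)"
```

```text
36.9 [0.5813 0.0465 0.0242] [ 3.142e+00 -2.000e-03  1.683e+00] F [ 1.1 -0.   2.2] M [ 0.05 -0.21  0.02] w 0.0119 ff 30.0 j6 -0.13
shift [ 0.001  0.003 -0.001] turn [ 0.    -0.001  0.02 ]
```

carry_out(motion="0 0.003 0 0 0 0.01 0;0 0 0 0 0 0.01 0;0.05 0 0 0 0 0 0;0.06 0 0 0 0 0 0;0.06 0 0 0 0 0 0;0.06 0 0 0 0 0 0;0.06 0 0 0 0 0 0;0.05 0 0 0 0 0 0;0 0 0 0 0 0 0")

```text
time: 38.02
tool_pos: [0.5772, 0.1128, 0.0242]
ee_rot: [-3.141, 0.001, 1.639]
wrist_force: [1.1, -4.4, 4.4]
width: 0.0113
finger_force: 30.0
```

```bash
python3 -c "
from ov import *
st();s=snap('top')
ov(s,'o12',(85,150,225,260),5.5,[(((.562,.335),1.64),pressm,(0,255,0))])"
```

```text
38.02 [0.5772 0.1128 0.0242] [-3.141e+00  1.000e-03  1.639e+00] F [ 1.1 -4.4  4.4] M [-0.72 -0.17 -0.07] w 0.0113 ff 30.0 j6 0.03
```

View pics/o12.png

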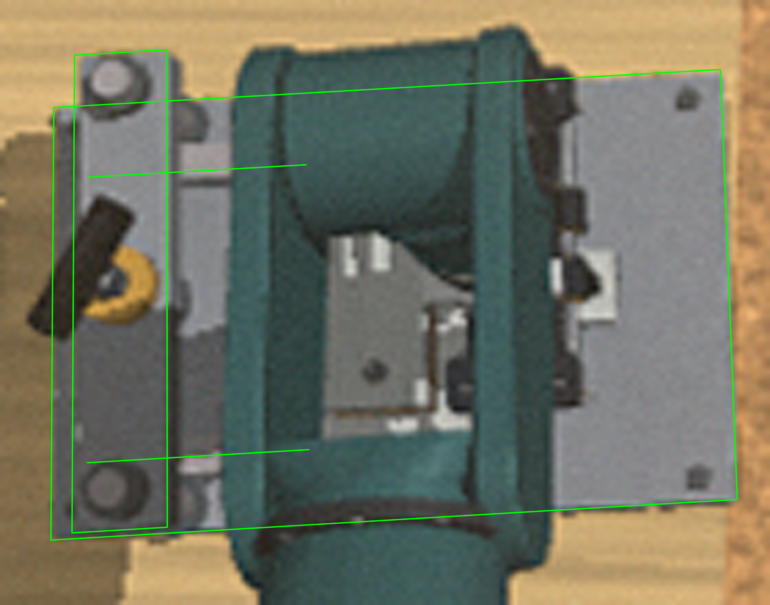

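The tray follows straight and the press outline fits; the wing is now at (80,265), about 60° on from the start. Push further in small steps, watching the side force.

carry_out(motion="0.04 0 0 0 0 0 0;0.04 0 0 0 0 0 0;0.02 0 0 0 0 0 0;0 0 0 0 0 0 0")

```text
time: 38.58
tool_pos: [0.5758, 0.132, 0.0242]
ee_rot: [-3.141, 0.002, 1.639]
wrist_force: [0.6, -7.4, 5.5]
width: 0.0122
finger_force: 30.0
```

carry_out(motion="0.04 0 0 0 0 0 0;0.04 0 0 0 0 0 0;0.02 0 0 0 0 0 0;0 0 0 0 0 0 0")

```text
time: 39.08
tool_pos: [0.5744, 0.1519, 0.0242]
ee_rot: [-3.141, 0.002, 1.639]
wrist_force: [0.5, -6.4, 4.2]
width: 0.0114
finger_force: 30.0
```

```bash
python3 -c "
from ov import *
st()"
```

```text
39.08 [0.5744 0.1519 0.0242] [-3.141e+00  2.000e-03  1.639e+00] F [ 0.5 -6.4  4.2] M [-1.11 -0.26 -0.06] w 0.0114 ff 30.0 j6 0.1
```

carry_out(motion="0.05 0 0 0 0 0 0;0.05 0 0 0 0 0 0;0.05 0 0 0 0 0 0;0.04 0 0 0 0 0 0;0 0 0 0 0 0 0")

```text
time: 39.7
tool_pos: [0.5716, 0.1905, 0.0242]
ee_rot: [-3.141, 0.001, 1.639]
wrist_force: [1.0, -5.5, 4.5]
width: 0.0119
finger_force: 30.0
```

carry_out(motion="0.05 0 0 0 0 0 0;0.05 0 0 0 0 0 0;0.04 0 0 0 0 0 0;0.02 0 0 0 0 0 0;0 0 0 0 0 0 0")

```text
time: 40.33
tool_pos: [0.5694, 0.2217, 0.0242]
ee_rot: [-3.14, 0.002, 1.639]
wrist_force: [0.7, -7.7, 3.9]
width: 0.0117
finger_force: 30.0
```

```bash
python3 -c "
from ov import *
st()"
```

```text
40.33 [0.5694 0.2217 0.0242] [-3.140e+00  2.000e-03  1.639e+00] F [ 0.7 -7.7  3.9] M [-1.19 -0.25  0.01] w 0.0117 ff 30.0 j6 0.21
```

carry_out(motion="0.02 0 0 0 0 0 0;0.02 0 0 0 0 0 0;0.015 0 0 0 0 0 0;0 0 0 0 0 0 0")

```text
time: 40.83
tool_pos: [0.5687, 0.2323, 0.0242]
ee_rot: [-3.14, 0.003, 1.639]
wrist_force: [0.7, -7.8, 4.3]
width: 0.0114
finger_force: 30.0
```

carry_out(motion="0.01 0 0 0 0 0 0;0 0 0 0 0 0 0")

```text
time: 41.08
tool_pos: [0.5686, 0.234, 0.0242]
ee_rot: [-3.14, 0.003, 1.639]
wrist_force: [0.3, -8.8, 5.3]
width: 0.012
finger_force: 30.0
```

carry_out(motion="0.01 0 0 0 0 0 0;0 0 0 0 0 0 0")

```text
time: 41.32
tool_pos: [0.5685, 0.2353, 0.0242]
ee_rot: [-3.14, 0.004, 1.638]
wrist_force: [0.3, -9.9, 5.2]
width: 0.012
finger_force: 30.0
```

carry_out(motion="0.01 0 0 0 0 0 0;0 0 0 0 0 0 0")

```text
time: 41.58
tool_pos: [0.5684, 0.2355, 0.0242]
ee_rot: [-3.14, 0.008, 1.638]
wrist_force: [-0.1, -13.9, 5.9]
width: 0.0116
finger_force: 30.0
```

carry_out(motion="0.015 0 0 0 0 0 0;0 0 0 0 0 0 0;0 0 0 0 0 0 0")

```text
time: 41.95
tool_pos: [0.5683, 0.2361, 0.0242]
ee_rot: [-3.139, 0.012, 1.638]
wrist_force: [0.9, -18.0, 7.5]
width: 0.0117
finger_force: 30.0
```

```bash
python3 -c "
from ov import *
st();s=snap('side')"
```

```text
41.95 [0.5683 0.2361 0.0242] [-3.139  0.012  1.638] F [  0.9 -18.    7.5] M [-3.24 -0.33  0.01] w 0.0117 ff 30.0 j6 0.24
```

The tray has hit the back stop: the grip is at y 0.236 against 0.2367 predicted, and force rises without motion. Release, go up, and return to the wing.

carry_out(motion="0 0 0 0 0 0 0.35;0 0 0 0 0 0 0.35;0 0 0 0 0 0 0.35;0 0 -0.15 0 0 0 0.35;0 0 -0.25 0 0 0 0.35;0 0 -0.25 0 0 0 0.35;0 0 -0.25 0 0 0 0.35;0 0 -0.1 0 0 0 0.35;0 0 0 0 0 0 0.35")

```text
time: 43.12
tool_pos: [0.5685, 0.2447, 0.2262]
ee_rot: [3.139, -0.004, 1.641]
wrist_force: [-0.1, -0.5, 0.2]
width: 0.0328
finger_force: 0.0
```

carry_out(motion="0.12 0 0 0 0 0 0.35;0.12 0 0 0 0 0 0.35;0.12 0 0 0 0 0 0.35;0.12 0 0 0 0 0 0.35;0 0 0 0 0 0.08 0.35;0 0 0 0 0 0.08 0.35;0 0 0 0 0 0.08 0.35;0 0 0 0 0 0.08 0.35;0 0 0 0 0 0.08 0.35;0 0 0 0 0 0.08 0.35;0 0 0 0 0 0.08 0.35;0 0 0 0 0 0.08 0.35")

```text
time: 44.62
tool_pos: [0.5608, 0.3408, 0.2237]
ee_rot: [-3.139, 0.002, 0.295]
wrist_force: [-0.4, -0.5, 0.8]
width: 0.0332
finger_force: 0.0
```

carry_out(motion="0 0 0 0 0 0.08 0.35;0 0 0 0 0 0.08 0.35;0 0 0 0 0 0.08 0.35;0 0 0 0 0 0.08 0.35;0 0 0 0 0 0.035 0.35;0 0 0 0 0 0 0.35;0 0 0 0 0 0 0.35")

```text
time: 45.5
tool_pos: [0.5609, 0.3402, 0.2239]
ee_rot: [-3.141, 0.003, -0.442]
wrist_force: [0.2, -0.4, -0.5]
width: 0.0323
finger_force: 0.0
```

```bash
python3 -c "
from ov import *
st();go(.562,.3345,.132,-.44)"
```

```text
45.5 [0.5609 0.3402 0.2239] [-3.141e+00  3.000e-03 -4.420e-01] F [ 0.2 -0.4 -0.5] M [ 0.07 -0.05  0.03] w 0.0323 ff 0.0 j6 2.47
shift [0.018 0.024 0.459] turn [-0.     0.001 -0.001]
```

carry_out(motion="0.018 0.024 0 0 0 0 0.35;0 0 0.16 0 0 0 0.35;0 0 0.16 0 0 0 0.35;0 0 0.139 0 0 0 0.35;0 0 0 0 0 0 0.35;0 0 0 0 0 0 0;0 0 0 0 0 0 0;0 0 0 0 0 0 0")

```text
time: 46.5
tool_pos: [0.5631, 0.3342, 0.1345]
ee_rot: [-3.138, 0.0, -0.443]
wrist_force: [0.7, 0.4, 4.2]
width: 0.0135
finger_force: 30.0
```

carry_out(motion="0 0 0.0027 0 0 -0.08 0;0 0 0.0027 0 0 -0.08 0;0 0 0.0027 0 0 -0.08 0;0 0 0.0027 0 0 -0.08 0;0 0 0.0027 0 0 -0.08 0;0 0 0 0 0 0 0")

```text
time: 47.25
tool_pos: [0.5631, 0.335, 0.1318]
ee_rot: [-3.138, -0.003, 0.393]
wrist_force: [1.1, 2.4, 5.4]
width: 0.0135
finger_force: 30.0
```

```bash
python3 -c "
from ov import *
st()"
```

```text
47.25 [0.5631 0.335  0.1318] [-3.138e+00 -3.000e-03  3.930e-01] F [1.1 2.4 5.4] M [ 0.31 -0.03  0.16] w 0.0135 ff 30.0 j6 1.63
```

carry_out(motion="0 0 0.0027 0 0 -0.08 0;0 0 0.0027 0 0 -0.08 0;0 0 0 0 0 0 0")

```text
time: 47.62
tool_pos: [0.5629, 0.3352, 0.1307]
ee_rot: [-3.139, -0.005, 0.728]
wrist_force: [1.4, 2.7, 4.9]
width: 0.0136
finger_force: 30.0
```

```bash
python3 -c "
from ov import *
st()"
```

```text
47.62 [0.5629 0.3352 0.1307] [-3.139 -0.005  0.728] F [1.4 2.7 4.9] M [ 0.41 -0.02  0.14] w 0.0136 ff 30.0 j6 1.29
```

carry_out(motion="0 0 0.0014 0 0 -0.04 0;0 0 0.0014 0 0 -0.04 0;0 0 0 0 0 0 0")

```text
time: 48.0
tool_pos: [0.5628, 0.3353, 0.1302]
ee_rot: [-3.139, -0.005, 0.895]
wrist_force: [0.7, 3.6, 5.3]
width: 0.0139
finger_force: 30.0
```

```bash
python3 -c "
from ov import *
st()"
```

```text
48.0 [0.5628 0.3353 0.1302] [-3.139 -0.005  0.895] F [0.7 3.6 5.3] M [0.42 0.02 0.12] w 0.0139 ff 30.0 j6 1.12
```

carry_out(motion="0 0 0.001 0 0 -0.03 0;0 0 0 0 0 0 0")

```text
time: 48.25
tool_pos: [0.5627, 0.3353, 0.13]
ee_rot: [-3.139, -0.005, 0.958]
wrist_force: [0.5, 3.1, 5.6]
width: 0.0141
finger_force: 30.0
```

```bash
python3 -c "
from ov import *
st()"
```

```text
48.25 [0.5627 0.3353 0.13  ] [-3.139 -0.005  0.958] F [0.5 3.1 5.6] M [0.39 0.04 0.04] w 0.0141 ff 30.0 j6 1.06
```

carry_out(motion="0 0 0.001 0 0 -0.03 0;0 0 0 0 0 0 0")

```text
time: 48.5
tool_pos: [0.5628, 0.3355, 0.1299]
ee_rot: [-3.14, -0.005, 1.021]
wrist_force: [-0.0, 4.5, 5.9]
width: 0.0141
finger_force: 30.0
```

```bash
python3 -c "
from ov import *
st()"
```

```text
48.5 [0.5628 0.3355 0.1299] [-3.14  -0.005  1.021] F [-0.   4.5  5.9] M [0.38 0.06 0.03] w 0.0141 ff 30.0 j6 1.0
```

carry_out(motion="0 0 0.001 0 0 -0.03 0;0 0 0 0 0 0 0")

```text
time: 48.75
tool_pos: [0.5627, 0.3355, 0.1298]
ee_rot: [-3.14, -0.006, 1.083]
wrist_force: [0.2, 3.6, 4.5]
width: 0.0137
finger_force: 30.0
```

```bash
python3 -c "
from ov import *
st()"
```

```text
48.75 [0.5627 0.3355 0.1298] [-3.14  -0.006  1.083] F [0.2 3.6 4.5] M [ 0.37  0.07 -0.21] w 0.0137 ff 30.0 j6 0.94
```

carry_out(motion="0 0 0.001 0 0 -0.03 0;0 0 0 0 0 0 0")

```text
time: 49.0
tool_pos: [0.5627, 0.3356, 0.1298]
ee_rot: [-3.14, -0.006, 1.145]
wrist_force: [-0.8, 3.3, 6.5]
width: 0.0141
finger_force: 30.2
```

```bash
python3 -c "
from ov import *
st()"
```

```text
49.0 [0.5627 0.3356 0.1298] [-3.14  -0.006  1.145] F [-0.8  3.3  6.5] M [ 0.45  0.16 -0.44] w 0.0141 ff 30.2 j6 0.87
```

carry_out(motion="0 0 0 0 0 -0.03 0;0 0 0 0 0 0 0")

```text
time: 49.25
tool_pos: [0.5627, 0.3356, 0.1297]
ee_rot: [-3.14, -0.006, 1.208]
wrist_force: [-0.5, 3.3, 5.8]
width: 0.0142
finger_force: 30.6
```

```bash
python3 -c "
from ov import *
st()"
```

```text
49.25 [0.5627 0.3356 0.1297] [-3.14  -0.006  1.208] F [-0.5  3.3  5.8] M [ 0.52  0.16 -0.63] w 0.0142 ff 30.6 j6 0.81
```

The torque climbs 0.21, 0.44, 0.63 N m with no further descent, so the foot is snug on the stack. Release and retreat.

carry_out(motion="0 0 0 0 0 0 0.35;0 0 0 0 0 0 0.35;0 0 0 0 0 0 0.35;0 0 -0.2 0 0 0 0.35;0 0 -0.25 0 0 0 0.35;0 0 -0.25 0 0 0 0.35;0 0 0 0 0 0 0.35")

```text
time: 50.12
tool_pos: [0.5641, 0.3341, 0.2733]
ee_rot: [3.137, -0.009, 1.211]
wrist_force: [-0.3, 0.0, 0.5]
width: 0.0329
finger_force: 0.0
```

carry_out(motion="-0.13 0.2 0 0 0 0 0.35;-0.13 0.2 0 0 0 0 0.35;-0.13 0.2 0 0 0 0 0.35;-0.13 0.2 0 0 0 0 0.35;-0.13 0.2 0 0 0 0 0.35;-0.13 0.2 0 0 0 0 0.35;-0.13 0.2 0 0 0 0 0.35;0 0 0 0 0 0 0.35;0 0 0 0 0 0 0.35")

```text
time: 51.25
tool_pos: [0.76, 0.0649, 0.2641]
ee_rot: [-3.136, -0.0, 1.211]
wrist_force: [-0.4, -0.6, 0.1]
width: 0.033
finger_force: 0.0
```

```bash
python3 -c "
from ov import *
st()
t=np.array([.562,.335])+.0015*np.array([-.069,.998]);th=1.64
O=[((t,th),[traym[0],traym[1]],(0,0,255)),(((.562,.335),1.21),wingm[:1],(255,255,0))]
ov(snap('side'),'a',(70,215,270,410),2.9,O);ov(snap('top'),'b',(85,150,225,260),2.9,O)
a=cv2.imread('pics/a.png');b=cv2.imread('pics/b.png')
c=np.zeros((600,800,3),np.uint8);a=cv2.resize(a,(440,429));b=cv2.resize(b,(360,283));c[:429,:440]=a;c[:283,440:]=b;cv2.imwrite('pics/f.png',c[:430])"
```

```text
51.25 [0.76   0.0649 0.2641] [-3.136 -0.     1.211] F [-0.4 -0.6  0.1] M [-0.03 -0.08  0.04] w 0.033 ff 0.0 j6 0.37
```

View pics/f.png

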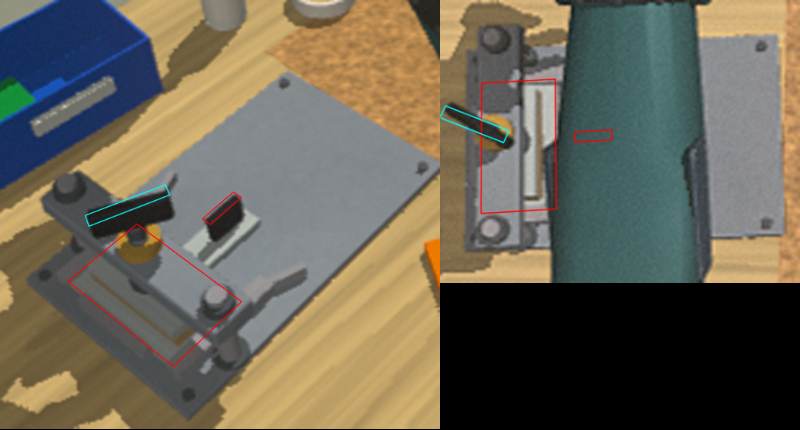

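The picture shows the tray at home (grip top on its outline at (222,208)), the stack under the foot and the wing near its final angle at (130,208). Hand in.

```bash
python3 -c "
from bench import robot
print(robot.close_job())"
```

```text
the job is handed in; nothing more can be done
None
```

I handed in the job with both laminations (only two were on the bench) and the pressure plate on the pins, the tray against the back stop and the foot snug at about 0.6 N m. The spindle opens clockwise seen from above: I tried that way first and it lifted the foot, so I turned it the other way only to screw down.

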